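Nip a pin in the bench gauge and capture its reading with a hand-held reader

ROBOT

A 7-joint arm with a two-finger parallel gripper is mounted at the origin on a cart in front of the work surface, level with it; the furniture and walls round the work are solid. World frame = base frame: x ahead of the robot, y to its left, z up, the work surface at z = 0. Lengths are in m, angles in rad, forces in N, time in s.
With the tool pointing down it reaches from about 0.425 to 0.875 m from the base axis. Payload 4.7 kg.
Tool frame: the origin (TCP) lies midway between the tips of the shut fingers; the grasp point (between the pads) lies 19 mm behind it; z points along the fingers, y is the line along which they close (so a half turn about z gives the same grasp; the last joint's range is limited). The gripper opens to 87 mm and grips with 3 to 60 N. Pads are 19 mm wide; open, the fingers measure 117 mm over their backs; the gripper's body (75 mm by 190 mm) begins 51 mm behind the grasp point.
Start: joints at [1.148, 0.321, -0.07, 1.45, 0.023, 1.371, -0.057], TCP at [0.275, -0.589, 0.223] pointing down, gripper open.
Joint ranges: [-2.86, 2.86], [-0.3, 2.09], [-1.38, 1.24], [0.06, 2.45], [-1.56, 4.7], [0.09, 2.05], [-2.69, 2.69]. Speed limits (rad/s): [2.57, 2.57, 3.14, 3.14, 3.14, 3.14, 3.14].

INTERFACE

Orientations are given as a rotation vector (axis times angle).
In Python, from bench import monitor, cams, workorder gives the robot as it stands.
- The arm moves only by the tool move_arm, never from a script. Its arguments are lists of equal length, an entry for each row: "slide": the shift along the tool's x, y, z in cm, a list of three; "roll": the turn about the tool's z in rad. In form: {"slide": [[dx, dy, dz], ...], "roll": [roll, ...]}. A call has 1 to 20 rows; each row is the pose to reach, as a shift and turn from the pose commanded when the call began, along the tool's axes at that moment; what a row does not reach only later rows make up. A row lasts 1/10 s, in which the tool goes at most 50 mm and 8.59 degrees, less where a joint would pass 70% of its speed; a pose out of reach is approached as far as the arm can. A call with a gripper value outside its range is refused whole. "gripper" is the finger opening in cm, from 0 to 8.7, set as the call begins (left out, the last holds). The fingers move at their own pace and stop on an object; "squeeze" is the grip in N (left out, the last holds). Time passes only in rows, so rows that repeat a pose let the fingers close. It gives the time, the measured TCP pose, the force, the opening and the grip force at its end, in the units of the state.
- monitor.get_state(): the state, without advancing time (a new reading comes with each control period).
- cams.get_image(name): name is "scene" or "top" or "wrist"; returns the picture (480x640x3 uint8, red, green, blue); there is no depth.
- cams.get_calibration(name): a dict with "mtx" (3x3 intrinsics, pixels), "R" (3x3) and "t" (3): a world point X has camera coordinates R X + t. Camera axes: x right, y down, z forward; pixel columns grow to the right and rows downward; lengths in m; the calibration is good to about 2 mm. The wrist camera is an equidistant fisheye: a pixel r from the principal point sees the ray r / f radians off the axis. A picture is of the moment at which its call begins: read the wrist's pose just before it. get_calibration takes no time and is no camera call; for the wrist camera it gives the pose at the moment of the call.
- workorder.close_job(): hands the job in; it is judged then, once.
The state is a dict: "time": time; "joint_positions": joint angles; "qd": joint speeds; "joint_torque": joint torques, N m; "position": TCP position; "tool_rot": TCP orientation; "ft_force": force on the tool from outside, world axes, zero at the start; "torque": the same for the moment, N m; "grip_width": opening from 0.0 (shut) to 1.0 (fully open); "grip_force": force on a finger pad.
Only numpy, scipy, OpenCV 4.12 (cv2) and the standard library are available. Lean on these libraries where they do the work, as an engineer would, in place of code of your own. Each camera call takes 0.05 s, during which the arm holds its last target. There are 200 camera calls.

TASK

Measure the steel pin lying on the bench gauge: slide the gauge's jaw gently up to it and on until the pin is nipped against the sprung anvil and the anvil has given a little, stopping before it bottoms, and let go of the jaw so that the pin stays nipped. Then take the hand-held reader from its holster, point it squarely at the middle of the gauge's sloping readout window from about 7 cm away, hold it still there for two seconds without touching the gauge with it, and put it back in its holster the way it was. Leave the other things on the bench where they are.

Things in the scene. Friction and masses are not known exactly. Their poses are not given: they have to be found in the camera images.
- gauge: Fixed steel bench gauge; base 150 x 250 mm, 14 mm thick. Origin: on the bench under the gauge, 10 mm nearer the robot than the base's centre; y axis along the bed. On the bed, from -y to +y: sliding jaw, loose steel pin lying across, head with sprung anvil. Readout housing behind the bed, at x = 29 to 80 mm, y = 0 to 90 mm, up to 110 mm high.
- gauge_bed (a point): Middle of the bed's top, 30 mm above the bench; bed 60 mm wide (x). The anvil (18 mm disc) rests with its tip 24 to 40 mm from here in +y: its head is clamped where it differs from run to run and is not reported. Anvil spring 2 N/mm, travel 6 mm towards +y, then it bottoms. Head 40 x 46 mm, starting 20 mm behind the tip, up to 70 mm above the bench.
- jaw: Sliding jaw, a dark steel block 46 x 32 x 28 mm on the bed with an upright thumb tab. Origin: at bed height, middle of the face that meets the pin; axes as the gauge's. It slides to +y (85 mm travel) with about 10 N of friction and stays where left, also against the anvil's spring if that pushes with under 10 N. Well nipped, jaw and pin press with 3 to 11 N (anvil in by 1.5 to 5.5 mm).
- jaw_tab (a point): Grip point of the jaw's thumb tab, on its middle, 85 mm above the bench. The steel tab is 26 mm (x) by 14 mm (y, the sliding direction); it stands 37 mm out of the jaw block, its top 10 mm above this point. Pinch it from above along y, or push it.
- steel_pin: Loose plain steel pin, 76 mm long, 12 mm thick, 55 g, lying across the gauge's bed between jaw and anvil, not touching either at the start. Origin: centre of its underside; x axis along the pin.
- window: Readout window of the gauge, a dark rectangle 50 x 74 mm with a pale display, on the sloping front of the readout housing. Origin: its centre; z axis: its outward normal, 45 degrees above level and towards the gauge's -x side; y axis level.
- reader: Loose hand-held optical reader, 170 mm long, 220 g: grey ribbed handle 30 mm wide (y), 34 mm deep (z), x = -85 to 25 mm, and black head 44 mm wide, 40 mm deep, x = 25 to 85 mm, lens in its flat end. Origin: on the long axis near the centre of mass; x: the way it looks; z: its upper side (round button). In the holster the handle can be gripped between x = -45 and 10 mm.
- reader_lens (a point): Middle of the reader's lens, 85 mm ahead of its origin on its x axis.
- reader_spot (a point): Point on the reader's beam 70 mm in front of the lens (155 mm ahead of the reader's origin on its x axis); it must be brought to the window's centre.
- holster: Fixed aluminium holster on a plate 200 x 85 mm. Origin: on the bench near the plate's centre. The reader lies in it on two saddles with a 98 mm gap between, nose down 30 degrees and pointing to the holster's +x, its origin 80 mm straight above the holster's; a lip stops the nose. Saddle cheeks leave 2 to 3 mm of play each side and flare at the top.
- wax_tin: Bystander: round open wax tin, 62 mm wide, 23 mm high. Origin: centre of its underside.
- pliers: Bystander: flat pliers with red grips, 52 x 174 x 12 mm. Origin: centre of the underside.
- wood_block: Bystander: wooden offcut 40 x 62 x 22 mm. Origin: centre of the underside.
Not all that is in view belongs to the job. Several things have the shape of the steel_pin; the one meant has the colours described above.

How it is judged:
On the way, in this order (a step that is already met when the one before it is completed fails the run):
1. the pin is nipped between jaw and anvil (at least 2.5 N) with the fingers off the jaw (contact force between jaw and steel_pin above 2.5 N and contact force between the fingers and jaw below 0.3 N), for 0.3 s.
2. with the pin still nipped, the reader is held still for 1.5 s with its beam point within 15 mm of the window's centre and its axis within 0.2 rad of the window's normal (contact force between jaw and steel_pin above 2 N and distance between reader_spot and window below 0.015 m and angle between the x axis of reader and the z axis of window, either way round below 0.2 rad and linear speed of reader below 0.02 m/s and angular speed of reader below 0.2 rad/s), for 1.5 s.
At the end, for the whole second after the job is handed in: The pin is still nipped between jaw and anvil (2 to 12 N); the reader lies at rest in its holster as at the start, released: upper side up, nose down and forward, its origin within 12 mm of where it lay, its slope within 0.1 rad of 30 degrees (contact force between jaw and steel_pin above 2 N and distance between reader and holster between 0.068 and 0.092 m and horizontal distance between reader and holster below 0.012 m and angle between the x axis of reader and the x axis of holster, either way round between 0.42 and 0.62 rad and x of reader_lens in the frame of holster above 0.05 m and z of reader_lens in the frame of holster below 0.06 m and angle between reader's own z axis and vertical below 0.65 rad and linear speed of reader below 0.02 m/s and contact force between the fingers and reader below 0.3 N); the robot touches nothing.
It fails at once if the jaw is driven hard on the pin (over 13 N: the anvil has bottomed) (contact force between jaw and steel_pin above 13 N).
It fails at once if the reader touches the gauge (contact force between reader and gauge above 1 N).
It fails at once if a bystander is moved by more than 25 mm (distance of any of wax_tin, pliers, wood_block from where it was at the start of the episode above 0.025 m).
It also fails if it takes over 72 s, if anything falls off the work surface, if the arm or the gripper's body presses on something with over 40 N, if the wrist force passes 120 N, or if a joint passes its speed limit or range.

## Working session

There is one attempt and no reset: what is moved stays moved. The work goes in short steps, Python scripts to look and compute and a tool call to move; the robot and the scene stay as the last step left them, time stands still between calls to the robot, and variables do not carry over. Pictures are saved under pics/ and viewed, at most 10 in all, crops included, and the job is handed in when it is done.

Besides the shell and the picture viewer there is one more tool, called as name(argument=value, ...) on one line, values as JSON. move_arm: Moves the arm, as the interface text tells. Its arguments: {"type":"object","properties":{"slide":{"type":"array","items":{"type":"array","items":{"type":"number"}}},"roll":{"type":"array","items":{"type":"number"}},"gripper":{"type":"number"},"squeeze":{"type":"number"}},"required":["slide","roll"]}

```bash
mkdir -p pics; ls; python3 - <<'E'
from bench import monitor,cams
import cv2
s=monitor.get_state();print(s['time'],s['position'],s['tool_rot'],s['grip_width'])
for n in("scene","top"):
    cv2.imwrite(f"pics/{n}0.png",cams.get_image(n)[:,:,::-1])
    c=cams.get_calibration(n);print(n,c)
E
```

```text
pics
0.0 [ 0.27469538 -0.58848041  0.22144048] [-3.06511280e+00 -6.80272444e-01  7.89356191e-04] 0.9987194435764838
scene {'mtx': array([[469.25822287,   0.        , 319.78990101],
       [  0.        , 469.25822287, 246.26018068],
       [  0.        ,   0.        ,   1.        ]]), 'R': array([[-0.60550053, -0.79579306, -0.00908348],
       [-0.55095865,  0.42739334, -0.71678413],
       [ 0.57429406, -0.42900855, -0.69723597]]), 't': array([0.33165321, 0.37977573, 0.64010387])}
top {'mtx': array([[491.72296608,   0.        , 323.66308213],
       [  0.        , 491.72296608, 225.81017758],
       [  0.        ,   0.        ,   1.        ]]), 'R': array([[-0.02677018, -0.99947224,  0.01840125],
       [-0.99452804,  0.02476921, -0.1014912 ],
       [ 0.10098185, -0.0210175 , -0.99466624]]), 't': array([0.00263711, 0.55514806, 0.92311716])}
```

View pics/top0.png

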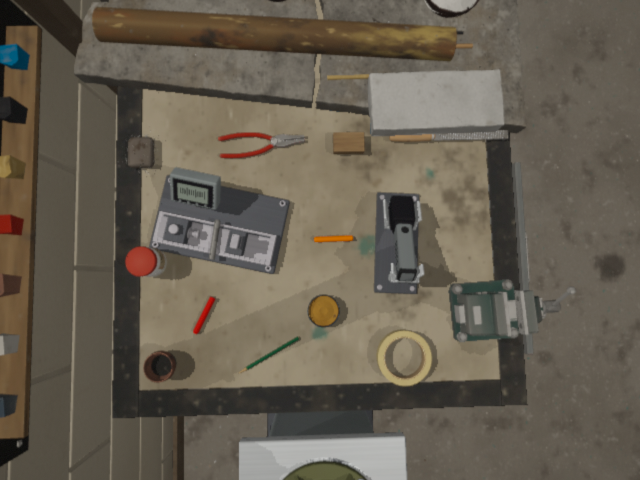

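View pics/scene0.png

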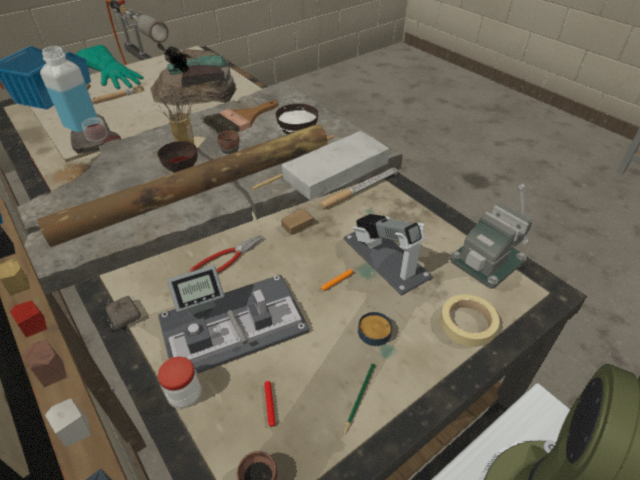

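```bash
python3 - <<'E'
import cv2,numpy as np
a=cv2.imread("pics/top0.png");b=cv2.imread("pics/scene0.png")
r=lambda i,k:cv2.resize(i,None,fx=k,fy=k,interpolation=cv2.INTER_CUBIC)
cv2.imwrite("pics/g.png",r(a[162:282,142:302],5))
cv2.imwrite("pics/h.png",np.hstack([r(a[180:300,365:445],5),r(b[190:310,340:420],5)]))
cv2.imwrite("pics/gs.png",r(b[255:375,150:310],5))
E
```

```text
(no output)
```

View pics/g.png

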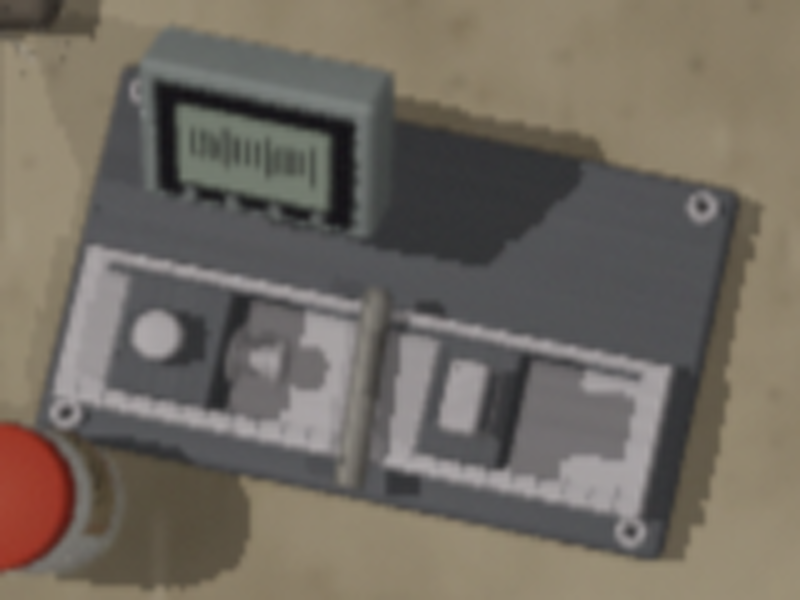

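View pics/h.png

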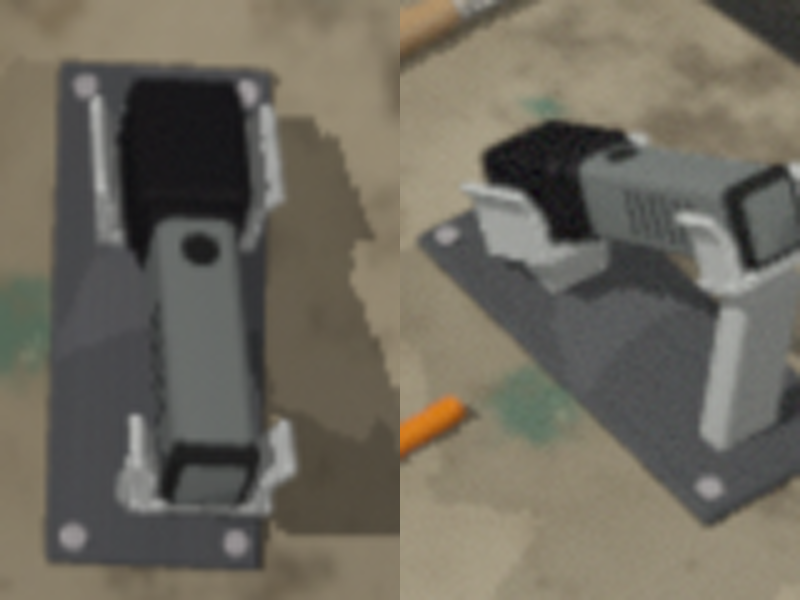

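View pics/gs.png

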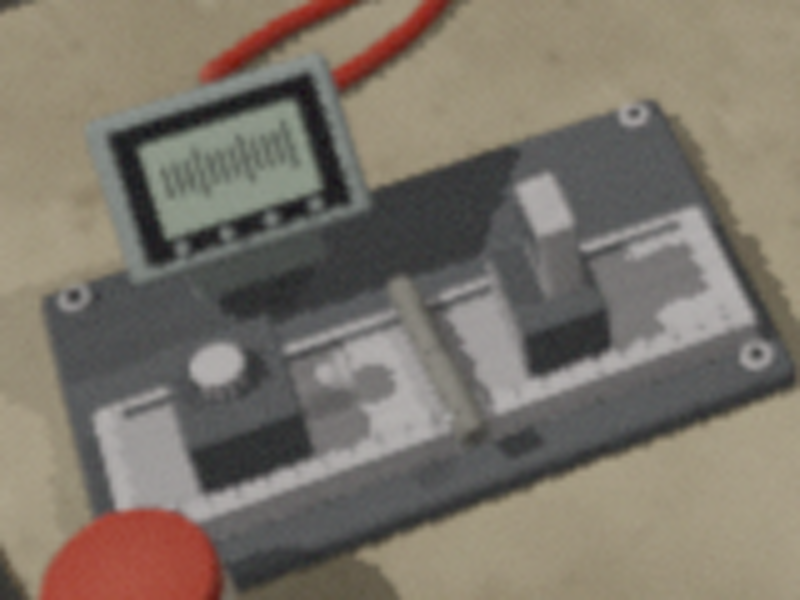

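Top view: grey steel pin at about (214,240) on the bed. Lookalikes are the orange pin (333,239), the red one (204,315) and the green pencil (272,353); the grey one on the bed matches the description and the crop confirms it. Jaw tab is at (234,241), anvil left at (196,234), window at (193,192), and the reader lies nose up-image at (403,235).

```bash
cat > h.py <<'E'
import numpy as np
from bench import monitor,cams
from scipy.optimize import least_squares
from scipy.spatial.transform import Rotation as Ro
C={n:cams.get_calibration(n) for n in("top","scene")}
def proj(n,X):
    c=C[n];p=(np.atleast_2d(X)@c['R'].T+c['t'])@c['mtx'].T;return p[:,:2]/p[:,2:]
def up(n,p,u0,v0): return (np.atleast_2d(p)+.5)/5-.5+[u0,v0]
def plane(n,p,z):
    c=C[n];p=np.atleast_2d(p);d=np.c_[p,np.ones(len(p))]@np.linalg.inv(c['mtx']).T@c['R'];o=-c['R'].T@c['t']
    return o+d*((z-o[2])/d[:,2])[:,None]
def tri(pt,ps): return least_squares(lambda X:np.r_[(proj("top",X)-pt).ravel(),(proj("scene",X)-ps).ravel()],[.5,0,.05])
E
cat > m.py <<'E'
from h import *
T=lambda p:up("top",p,142,162); S=lambda p:up("scene",p,150,255)
ct=T([(737,190),(658,557),(125,68)]);L=np.array([(85,-125),(-65,-125),(85,125)])*1e-3
cs=S([(655,100),(45,300)]);Ls=np.array([(85,-125),(85,125)])*1e-3
def w(q,l,z):
    c,s=np.cos(q[2]),np.sin(q[2]);l=np.asarray(l);return np.c_[q[0]+c*l[:,0]-s*l[:,1],q[1]+s*l[:,0]+c*l[:,1],np.full(len(l),z)]
r=least_squares(lambda q:np.r_[(proj("top",w(q,L,.014))-ct).ravel(),(proj("scene",w(q,Ls,.014))-cs).ravel()],[.5,.2,0])
q=r.x;print("gauge",q,np.round(r.fun,1))
g=lambda X:(np.array([[np.cos(q[2]),np.sin(q[2])],[-np.sin(q[2]),np.cos(q[2])]])@(X[:2]-q[:2]))
pr=lambda n,X:print(n,np.round(X,4),"gaugeframe",np.round(g(X),4))
wt=T([(155,82),(357,125),(350,228),(153,188)]);ws=S([(108,135),(310,72),(352,203),(150,262)])
W=[]
for a,b in zip(wt,ws):
    t=tri(a,b);W.append(t.x);pr("wincorner",t.x);print(np.round(t.fun,1))
W=np.array(W);pr("window",W.mean(0));n=np.cross(W[1]-W[0],W[3]-W[0]);print("n",n/np.linalg.norm(n),np.linalg.norm(W[1]-W[0]),np.linalg.norm(W[3]-W[0]))
tt=T([(447,360),(487,365),(477,432),(440,427)]);pr("tab top z95",plane("top",tt,.095).mean(0))
ts=S([(515,180),(553,172),(578,227),(543,240)]);pr("tab scene",plane("scene",ts,.095).mean(0));t=tri(tt.mean(0),ts.mean(0));pr("tab tri",t.x)
for p in T([(375,292),(350,483)]):pr("pin",plane("top",p,.036)[0])
for p in T([(240,295),(212,408)]):pr("headfront",plane("top",p,.07)[0])
pr("anviltip?",plane("top",T([(285,368)]),.05)[0])
# holster
H=T=lambda p:up("top",p,365,180); S=lambda p:up("scene",p,260,190)
hp=plane("top",H([(62,62),(272,72),(262,568),(48,560)]),.008);print("plate",hp.round(4),hp.mean(0))
d=hp[0]+hp[1]-hp[2]-hp[3];yaw=np.arctan2(d[1],d[0]);print("yaw",yaw)
Lr=np.array([(-85,15,17),(-85,-15,17),(25,15,17),(25,-15,17),(85,22,20),(85,-22,20)])*1e-3
It=H([(168,447),(260,447),(157,218),(236,222),(132,82),(246,86)])
Is=S([(727,187),(792,165)])
Is=up("scene",np.array([(727-400,187),(792-400,165)]),340,190)
def P(q,l):return q[:3]+Ro.from_euler('ZY',[q[3],q[4]]).apply(l)
f=lambda q:np.r_[(proj("top",P(q,Lr))-It).ravel(),(proj("scene",P(q,Lr[:2]))-Is).ravel(),(q[4]-.5236)*100]
r=least_squares(f,[.5,-.15,.08,0,.52],loss='soft_l1');print("reader",r.x,np.round(r.fun,1))
E
python3 m.py
```

```text
gauge [ 0.55518018  0.1936925  -0.22689239] [ 1.1  0.1  1.   1.6 -0.6 -0.8  0.1 -0.8 -1.8  0.2]
wincorner [0.6396 0.2571 0.105 ] gaugeframe [0.068  0.0807]
[ 0.1  0.1 -0.1 -0. ]
wincorner [0.6228 0.1859 0.1048] gaugeframe [0.0676 0.0076]
[-0.2 -0.1  0.3  0. ]
wincorner [0.59   0.1947 0.0694] gaugeframe [0.0337 0.0088]
[ 0.5  0.3 -0.5 -0.1]
wincorner [0.6057 0.2654 0.0744] gaugeframe [0.0331 0.0812]
[ 0.7  0.4 -0.7 -0.1]
window [0.6145 0.2258 0.0884] gaugeframe [0.0506 0.0446]
n [ 0.64193398 -0.1492835  -0.75208723] 0.07308858335653583 0.04644720706013844
tab top z95 [0.5253 0.1503 0.095 ] gaugeframe [-0.0193 -0.049 ]
tab scene [0.5257 0.1478 0.095 ] gaugeframe [-0.0184 -0.0513]
tab tri [0.5246 0.1493 0.0971] gaugeframe [-0.0198 -0.0502]
pin [0.5705 0.193  0.036 ] gaugeframe [0.0151 0.0028]
pin [0.4978 0.2028 0.036 ] gaugeframe [-0.058  -0.0041]
headfront [0.5666 0.2358 0.07  ] gaugeframe [0.0016 0.0436]
headfront [0.5251 0.246  0.07  ] gaugeframe [-0.041   0.0442]
anviltip? [0.541 0.224 0.05 ] gaugeframe [-0.0207  0.0264]
plate [[ 0.6222 -0.1203  0.008 ]
 [ 0.6162 -0.2041  0.008 ]
 [ 0.4201 -0.1911  0.008 ]
 [ 0.4255 -0.1074  0.008 ]] [ 0.52099094 -0.15572408  0.008     ]
yaw -0.0660634063799735
reader [ 0.52326327 -0.15477911  0.08187298 -0.0925454   0.56234484] [ 0.4  2.9 -0.3  4.  -0.3 -2.   0.3 -1.7 -0.1 -0.7  0.2  0.1  0.2  1.
 -0.3 -0.4  3.9]
```

```bash
cat >> h.py <<'E'
def go(p,yaw):
    "slide cm / roll to put TCP at p with tool y along world heading yaw (mod pi)"
    s=monitor.get_state();R=Ro.from_rotvec(s['tool_rot']).as_matrix()
    d=R.T@(np.array(p)-s['position'])*100;h=np.arctan2(R[1,1],R[0,1]);r=-(yaw-h);r=(r+np.pi/2)%np.pi-np.pi/2
    print("t",round(s['time'],2),"slide",d.round(2),"roll",round(r,3),"R",R.round(3).tolist(),"j",np.round(s['joint_positions'],2),"F",np.round(s['ft_force'],2))
GY=-.228; G0=np.array([.5552,.1937])
def gw(x,y,z): return np.r_[G0+[np.cos(GY)*x-np.sin(GY)*y,np.sin(GY)*x+np.cos(GY)*y],z]
E
python3 -c "
from h import *
p=gw(-.0195,-.085,.2);print(p);go(p,GY+np.pi/2)"
```

```text
[0.51699212 0.11530735 0.2       ]
t 0.1 slide [ 51.73 -53.52   2.24] roll 0.665 R [[0.906, 0.423, -0.001], [0.423, -0.906, 0.002], [-0.0, -0.002, -1.0]] j [ 1.15  0.32 -0.07  1.45  0.02  1.37 -0.06] F [-0.29  0.33  0.55]
```

move_arm(slide=[[51.7,-53.5,2.2],[51.7,-53.5,2.2],[51.7,-53.5,2.2],[51.7,-53.5,2.2],[51.7,-53.5,2.2],[51.7,-53.5,2.2],[51.7,-53.5,2.2],[51.7,-53.5,2.2],[51.7,-53.5,2.2],[51.7,-53.5,2.2],[51.7,-53.5,2.2],[51.7,-53.5,2.2],[51.7,-53.5,2.2],[51.7,-53.5,2.2],[51.7,-53.5,2.2],[51.7,-53.5,2.2],[51.7,-53.5,2.2],[51.7,-53.5,2.2],[51.7,-53.5,2.2],[51.7,-53.5,2.2]], roll=[0.665,0.665,0.665,0.665,0.665,0.665,0.665,0.665,0.665,0.665,0.665,0.665,0.665,0.665,0.665,0.665,0.665,0.665,0.665,0.665], gripper=0, squeeze=30)

```text
time: 2.1
position: [0.5171, 0.113, 0.2006]
tool_rot: [3.12, -0.361, 0.0]
ft_force: [0.3, 0.2, -0.4]
grip_width: 0.004
grip_force: 0.0
```

```bash
python3 -c "
from h import *
go(gw(-.0195,-.085,.068),GY+np.pi/2)"
```

```text
t 2.1 slide [-0.07 -0.23 13.26] roll -0.003 R [[0.974, -0.229, 0.0], [-0.229, -0.974, -0.001], [0.0, 0.001, -1.0]] j [ 0.39  0.13 -0.71  1.76  0.09  1.29 -2.13] F [ 0.33  0.18 -0.38]
```

move_arm(slide=[[0,0,4],[0,0,8],[0,0,11],[0,0,13.2],[0,0,13.2],[0,0,13.2]], roll=[0,0,0,0,0,0])

```text
time: 2.7
position: [0.5173, 0.114, 0.069]
tool_rot: [3.121, -0.359, 0.0]
ft_force: [1.0, 0.0, 0.2]
grip_width: 0.009
grip_force: 0.0
```

```bash
python3 - <<'E'
from h import *
import cv2
go(gw(-.0195,-.085,.068),GY+np.pi/2)
a=cams.get_image("scene")[:,:,::-1]
cv2.imwrite("pics/s1.png",cv2.resize(a[235:385,150:350],None,fx=4,fy=4,interpolation=cv2.INTER_CUBIC))
E
```

```text
t 2.7 slide [-0.06 -0.12  0.1 ] roll -0.001 R [[0.974, -0.227, 0.0], [-0.227, -0.974, -0.0], [0.0, 0.0, -1.0]] j [ 0.35  0.27 -0.69  1.9   0.2   1.04 -2.22] F [0.97 0.   0.23]
```

View pics/s1.png

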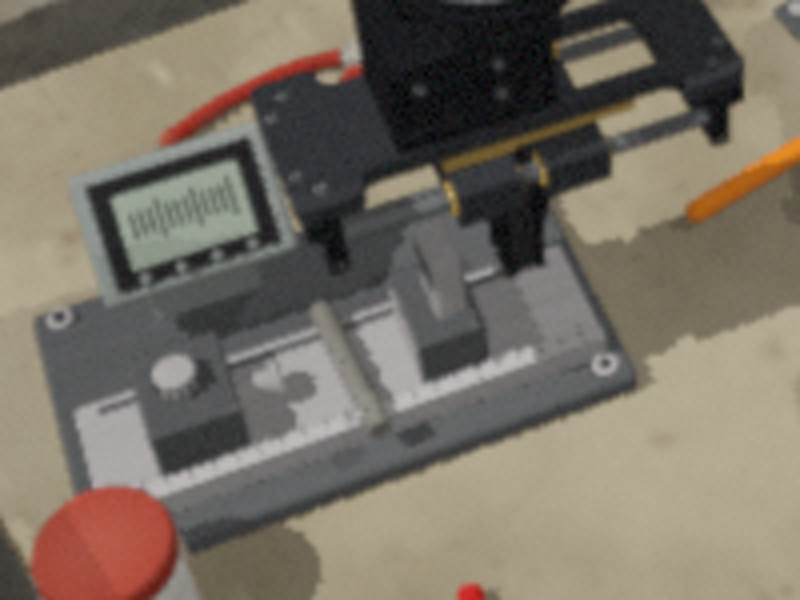

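move_arm(slide=[[0,-0.4,0.1],[0,-0.8,0.1],[0,-1.2,0.1],[0,-1.6,0.1],[0,-2.0,0.1],[0,-2.4,0.1],[0,-2.8,0.1],[0,-3.2,0.1],[0,-3.6,0.1],[0,-4.0,0.1],[0,-4.0,0.1]], roll=[0,0,0,0,0,0,0,0,0,0,0])

```text
time: 3.85
position: [0.5256, 0.1503, 0.0678]
tool_rot: [3.115, -0.359, -0.003]
ft_force: [-3.7, -6.8, 6.4]
grip_width: 0.006
grip_force: 4.6
```

```bash
cat > f.py <<'E'
from h import *
import cv2,sys
s=monitor.get_state();p=s['position'];R=Ro.from_euler('z',-GY).as_matrix()
print(s['time'],"gaugeframe tcp",(R[:2,:2]@(p[:2]-G0)).round(4),p[2].round(4),"F gauge",(R@s['ft_force']).round(2))
if len(sys.argv)>1:
    u,v=map(int,sys.argv[3:5]);a=cams.get_image(sys.argv[2])[v:v+150,u:u+200,::-1]
    cv2.imwrite(sys.argv[1],cv2.resize(a,None,fx=4,fy=4,interpolation=cv2.INTER_CUBIC))
E
python3 f.py pics/s2.png scene 150 235
```

```text
3.85 gaugeframe tcp [-0.019 -0.049] 0.0678 F gauge [-2.03 -7.44  6.36]
```

View pics/s2.png

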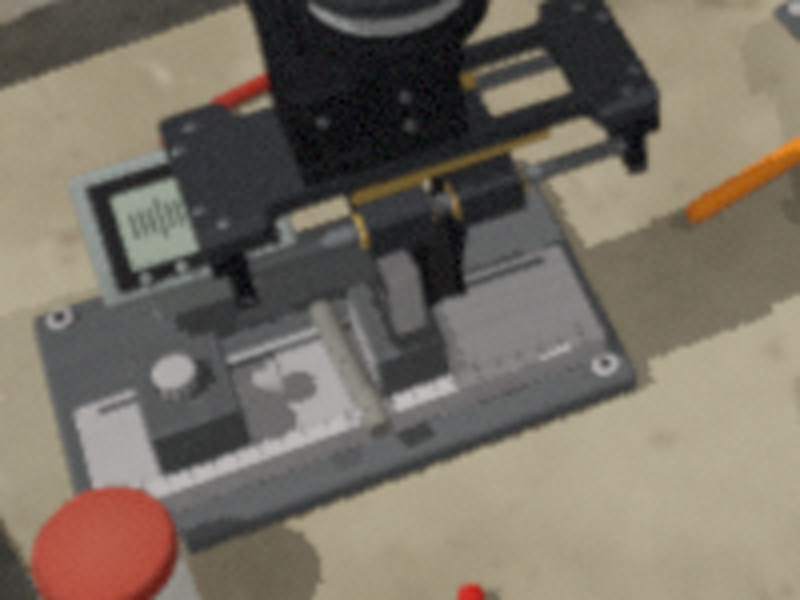

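move_arm(slide=[[0,-0.3,0],[0,-0.6,0],[0,-0.9,0],[0,-1.2,0],[0,-1.5,0],[0,-1.8,0],[0,-2.0,0],[0,-2.1,0],[0,-2.2,0]], roll=[0,0,0,0,0,0,0,0,0])

```text
time: 4.8
position: [0.5304, 0.1705, 0.0677]
tool_rot: [3.113, -0.36, -0.004]
ft_force: [-5.2, -9.7, 9.4]
grip_width: 0.004
grip_force: 6.1
```

```bash
python3 f.py
```

```text
4.8 gaugeframe tcp [-0.0189 -0.0282] 0.0677 F gauge [ -2.85 -10.65   9.38]
```

move_arm(slide=[[0,-0.1,0],[0,-0.2,0],[0,-0.3,0],[0,-0.4,0]], roll=[0,0,0,0])

```text
time: 5.2
position: [0.5313, 0.1743, 0.0678]
tool_rot: [3.113, -0.361, -0.004]
ft_force: [-5.3, -10.1, 8.3]
grip_width: 0.003
grip_force: 6.1
```

```bash
python3 f.py pics/s3.png scene 150 235
```

```text
5.2 gaugeframe tcp [-0.0189 -0.0243] 0.0678 F gauge [ -2.91 -11.06   8.26]
```

View pics/s3.png

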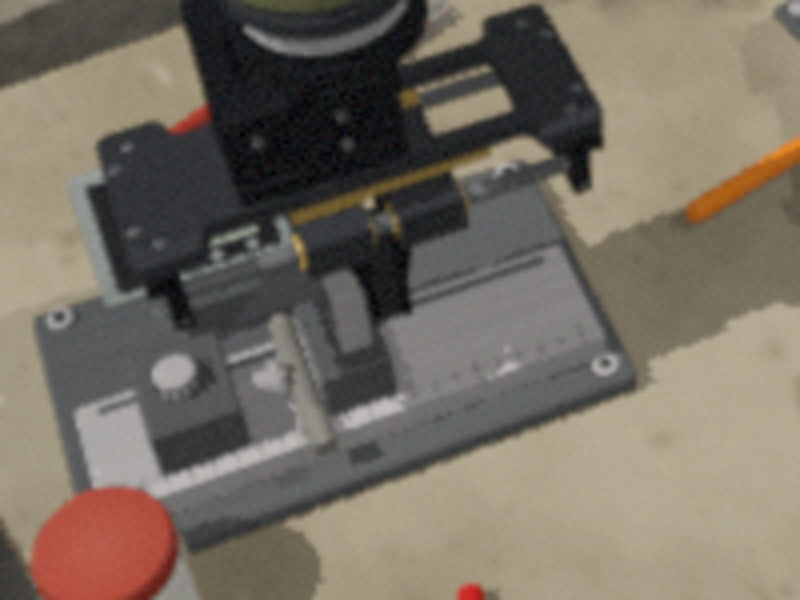

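Pin is now against the jaw at crop (300,385), a few mm from the anvil tip (270,378). Advancing in small force-checked steps.

move_arm(slide=[[0,-0.1,0],[0,-0.2,0]], roll=[0,0])

```text
time: 5.45
position: [0.5318, 0.1763, 0.0678]
tool_rot: [3.113, -0.36, -0.004]
ft_force: [-5.3, -9.9, 8.3]
grip_width: 0.003
grip_force: 6.1
```

move_arm(slide=[[0,-0.1,0],[0,-0.2,0]], roll=[0,0])

```text
time: 5.65
position: [0.5321, 0.1776, 0.0677]
tool_rot: [3.112, -0.361, -0.004]
ft_force: [-6.5, -11.2, 10.7]
grip_width: 0.008
grip_force: 7.4
```

move_arm(slide=[[0,-0.1,0],[0,-0.1,0]], roll=[0,0])

```text
time: 5.85
position: [0.5322, 0.1781, 0.0677]
tool_rot: [3.111, -0.361, -0.005]
ft_force: [-6.1, -12.0, 11.1]
grip_width: 0.011
grip_force: 7.5
```

move_arm(slide=[[0,-0.1,0],[0,-0.1,0]], roll=[0,0])

```text
time: 6.05
position: [0.5323, 0.1785, 0.0678]
tool_rot: [3.11, -0.361, -0.005]
ft_force: [-6.5, -12.3, 12.1]
grip_width: 0.003
grip_force: 8.1
```

move_arm(slide=[[0,-0.1,0],[0,-0.1,0]], roll=[0,0])

```text
time: 6.25
position: [0.5324, 0.1789, 0.0678]
tool_rot: [3.109, -0.362, -0.006]
ft_force: [-7.8, -14.3, 12.4]
grip_width: 0.007
grip_force: 8.8
```

```bash
python3 f.py
```

```text
6.25 gaugeframe tcp [-0.0188 -0.0196] 0.0678 F gauge [ -4.37 -15.7   12.4 ]
```

move_arm(slide=[[0,-0.1,0],[0,-0.2,0],[0,-0.2,0]], roll=[0,0,0])

```text
time: 6.55
position: [0.5326, 0.1798, 0.0678]
tool_rot: [3.107, -0.362, -0.007]
ft_force: [-8.9, -15.9, 14.4]
grip_width: 0.005
grip_force: 10.1
```

```bash
python3 f.py
```

```text
6.55 gaugeframe tcp [-0.0189 -0.0186] 0.0678 F gauge [ -5.04 -17.52  14.39]
```

move_arm(slide=[[0,0.5,0],[0,1.2,0],[0,2.0,0],[0,3.0,0],[0,3.0,0],[0,3,-5],[0,3,-10],[0,3,-15],[0,3,-17],[0,3,-17]], roll=[0,0,0,0,0,0,0,0,0,0], gripper=8.7)

```text
time: 7.55
position: [0.5293, 0.1598, 0.2416]
tool_rot: [-3.119, 0.357, -0.011]
ft_force: [1.4, 0.5, -0.4]
grip_width: 0.832
grip_force: 0.0
```

I opened the fingers in the same call as the retreat, which could have nudged the tab, so I'll check the gauge.

```bash
python3 - <<'E'
from h import *
import cv2
a=cams.get_image("top")[162:282,142:302,::-1];b=cams.get_image("scene")[255:375,150:310,::-1]
r=lambda i:cv2.resize(i,None,fx=5,fy=5,interpolation=cv2.INTER_CUBIC)
cv2.imwrite("pics/t4.png",r(a));cv2.imwrite("pics/s4.png",r(b))
# vertical stack of the interesting bands
cv2.imwrite("pics/c4.png",np.vstack([r(a)[250:520],r(b)[150:480]]))
go(gw(0,0,.2),GY+np.pi/2)
E
```

```text
t 7.65 slide [ 1.94 -4.06  3.73] roll 0.0 R [[0.974, -0.226, 0.0], [-0.226, -0.974, -0.0], [0.0, 0.0, -1.0]] j [ 0.33  0.16 -0.73  1.66  0.11  1.37 -2.22] F [-0.87 -0.87 -0.24]
```

View pics/c4.png

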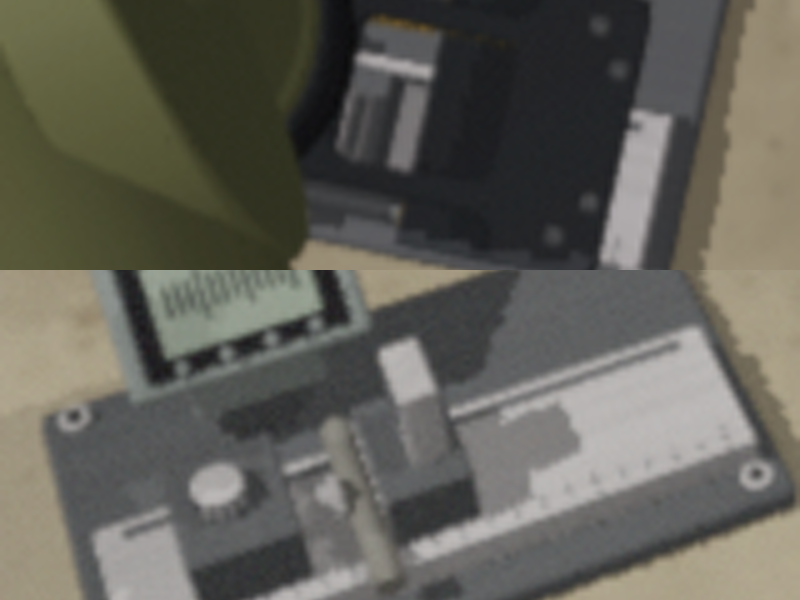

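```bash
python3 - <<'E'
from h import *
S=lambda p,k,u,v:(np.array(p)+.5)/k-.5+[u,v]
R=Ro.from_euler('z',-GY).as_matrix()[:2,:2]
for n,p in (("start",S([(515,180),(553,172),(578,227),(543,240)],5,150,255)),("s1",S([(415,228),(440,217),(463,268),(440,285)],4,150,235)),("s2",S([(380,258),(408,249),(425,290),(395,300)],4,150,235)),("now",S([(378,230),(415,218),(437,273),(402,285)],5,150,255))):
    print(n,(R@(plane("scene",p,.095).mean(0)[:2]-G0)).round(4))
# pin ends now, top edge line
p=S([(335,300),(385,460)],5,150,255)
for q in plane("scene",p,.042):print("pin",(R@(q[:2]-G0)).round(4))
E
```

```text
start [-0.0183 -0.0513]
s1 [-0.0217 -0.051 ]
s2 [-0.0281 -0.032 ]
now [-0.0182 -0.0015]
pin [0.0153 0.0236]
pin [-0.0584  0.0262]
```

```bash
python3 -c "
from h import *
go([.4885,-.152,.20],-.08+np.pi/2)"
```

```text
t 7.65 slide [ 3.25 31.12  3.73] roll -0.148 R [[0.974, -0.226, 0.0], [-0.226, -0.974, -0.0], [0.0, 0.0, -1.0]] j [ 0.33  0.16 -0.73  1.66  0.11  1.37 -2.22] F [-0.87 -0.87 -0.24]
```

move_arm(slide=[[3.2,31.1,3.7],[3.2,31.1,3.7],[3.2,31.1,3.7],[3.2,31.1,3.7],[3.2,31.1,3.7],[3.2,31.1,3.7],[3.2,31.1,3.7],[3.2,31.1,3.7],[3.2,31.1,3.7],[3.2,31.1,3.7],[3.2,31.1,3.7]], roll=[-0.148,-0.148,-0.148,-0.148,-0.148,-0.148,-0.148,-0.148,-0.148,-0.148,-0.148], gripper=8.7)

```text
time: 8.75
position: [0.4884, -0.1499, 0.2003]
tool_rot: [-3.139, 0.121, 0.0]
ft_force: [0.1, -0.5, 0.5]
grip_width: 1.002
grip_force: 0.0
```

```bash
python3 - <<'E'
from h import *
import cv2
go([.4885,-.152,.081],-.08+np.pi/2)
r=lambda i:cv2.resize(np.ascontiguousarray(i[:,:,::-1]),None,fx=5,fy=5,interpolation=cv2.INTER_CUBIC)
w=cams.get_image("wrist");s=cams.get_image("scene");t=cams.get_image("top")
np.savez("pics/raw5.npz",w=w,s=s,t=t)
A=cv2.resize(np.ascontiguousarray(w[:,:,::-1]),(400,300))
B=cv2.resize(np.ascontiguousarray(t[162:282,142:302,::-1]),(400,300),interpolation=cv2.INTER_CUBIC)
D=cv2.resize(np.ascontiguousarray(s[190:310,320:480,::-1]),(400,300),interpolation=cv2.INTER_CUBIC)
E_=cv2.resize(np.ascontiguousarray(s[255:375,150:310,::-1]),(400,300),interpolation=cv2.INTER_CUBIC)
cv2.imwrite("pics/c5.png",np.vstack([np.hstack([A,B]),np.hstack([D,E_])]))
E
```

```text
t 8.75 slide [ 0.03  0.21 11.93] roll 0.003 R [[0.997, -0.077, -0.0], [-0.077, -0.997, 0.0], [-0.0, -0.0, -1.0]] j [ 0.72  0.06 -0.48  1.81  0.03  1.28 -1.42] F [ 0.07 -0.46  0.51]
```

View pics/c5.png

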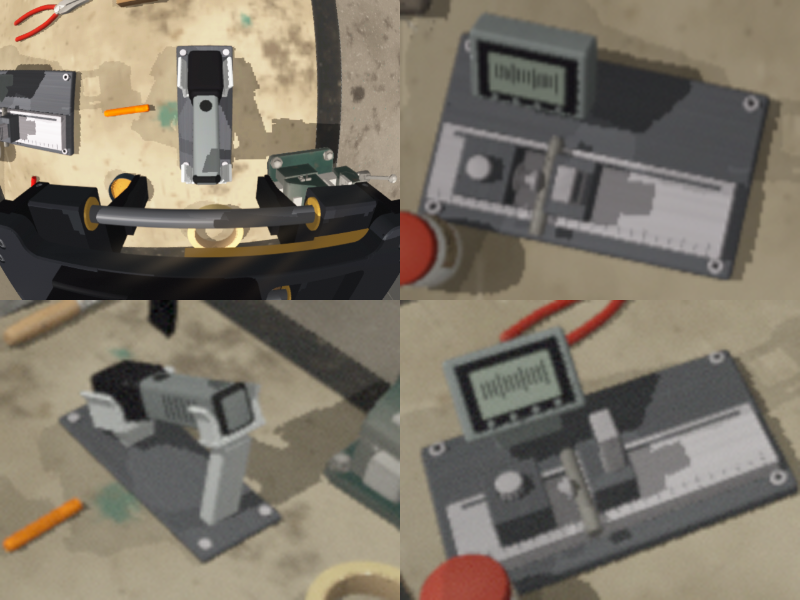

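The pin is nipped between jaw and anvil in both views (top inset (545,180)), and the fingers straddle the reader centrally. I'll descend onto the handle near its tail, so the reader can be tipped about its nose from 30° to 45°: this tool only points down, so it can't tilt it.

move_arm(slide=[[0,0.2,4],[0,0.2,8],[0,0.2,10],[0,0.2,11.9],[0,0.2,11.9],[0,0.2,11.9]], roll=[0,0,0,0,0,0])

```text
time: 9.5
position: [0.4882, -0.1536, 0.082]
tool_rot: [-3.139, 0.125, -0.0]
ft_force: [-0.1, 0.6, 1.1]
grip_width: 1.0
grip_force: 0.0
```

move_arm(slide=[[0,0,0],[0,0,0],[0,0,0],[0,0,0],[0,0,0],[0,0,0],[0,0,0],[0,0,0],[0,0,0],[0,0,0]], roll=[0,0,0,0,0,0,0,0,0,0], gripper=0, squeeze=4)

```text
time: 10.5
position: [0.4885, -0.1542, 0.0818]
tool_rot: [3.139, -0.126, 0.002]
ft_force: [1.9, -1.1, 0.1]
grip_width: 0.343
grip_force: 4.5
```

```bash
python3 - <<'E'
from h import *
go([.4885,-.152,.081],-.08+np.pi/2)
c=cams.get_calibration("wrist");s=monitor.get_state();w=cams.get_image("wrist");sc=cams.get_image("scene")
np.savez("base.npz",w=w,sc=sc,R=c['R'],t=c['t'],mtx=c['mtx'],p=s['position'],rv=s['tool_rot'])
T=Ro.from_rotvec(s['tool_rot']).as_matrix();print(c['mtx'][0],"cam in tool",T.T@(-c['R'].T@c['t']-s['position']),(c['R']@T)[2],list(c))
E
```

```text
t 10.5 slide [-0.02 -0.22  0.08] roll -0.0 R [[0.997, -0.08, 0.001], [-0.08, -0.997, -0.001], [0.001, 0.001, -1.0]] j [ 0.7   0.18 -0.48  1.94  0.1   1.04 -1.48] F [ 1.94 -1.11  0.14]
[371.64829954   0.         322.97005232] cam in tool [ 0.08440109  0.0003722  -0.16174484] [-0.30211136 -0.00109767  0.95327201] ['mtx', 'R', 't']
```

move_arm(slide=[[0.1,0,-0.15],[0.25,0,-0.35],[0.45,0,-0.55],[0.65,0,-0.75],[0.85,0,-0.95],[1.05,0,-1.15],[1.25,0,-1.33],[1.5,0,-1.53],[1.75,0,-1.75],[2.0,0,-1.95],[2.2,0,-2.13],[2.4,0,-2.3],[2.4,0,-2.3],[2.4,0,-2.3]], roll=[0,0,0,0,0,0,0,0,0,0,0,0,0,0])

```text
time: 12.0
position: [0.5124, -0.1558, 0.1048]
tool_rot: [3.139, -0.126, 0.002]
ft_force: [-2.4, 0.3, 0.9]
grip_width: 0.343
grip_force: 4.0
```

```bash
cat > pit.py <<'E'
from h import *
import cv2
B=np.load("base.npz");K=B['mtx']
def fish(R,t,X):
    c=X@R.T+t;r=np.hypot(c[:,0],c[:,1]);th=np.arctan2(r,c[:,2]);return np.c_[K[0,0]*th*c[:,0]/r+K[0,2],K[1,1]*th*c[:,1]/r+K[1,2]]
RT0=Ro.from_rotvec(B['rv']).as_matrix()
# base reader pose: grip centred sideways; pitch 30deg, heading -.08
def pose(p,RT,gx,dz,pitch):   # reader axis passes through grasp point + dz up at reader x=gx
    R=RT@np.diag([1,-1,-1])@Ro.from_euler('y',pitch).as_matrix()
    g=p-RT[:,2]*.019+[0,0,dz];return R,g-R@np.r_[gx,0,0]
gr=np.array([(x,y,.017) for x in np.arange(-5,24,1.) for y in np.arange(-18,18.1,1)]+[(x,y,.020) for x in np.arange(26,84,1.) for y in np.arange(-25,25.1,1)])*[1e-3,1e-3,1]
def samp(img,uv): return cv2.remap(cv2.GaussianBlur(img,(3,3),0),uv[:,:1].astype(np.float32),uv[:,1:].astype(np.float32),1).ravel().astype(float)
def score(img,R,t,p,RT,q,ref):
    Rr,o=pose(p,RT,*q);v=samp(img,fish(R,t,gr@Rr.T+o));return np.corrcoef(v,ref)[0,1]
gray=lambda a:cv2.cvtColor(a,cv2.COLOR_RGB2GRAY)
# synthetic ref from model colours: handle grey=1, head black=0, outside=neutral is handled by edges of base image
def fit(img,R,t,p,RT,ref,q0,rng):
    best=None
    from scipy.optimize import minimize
    for d in rng:
        m=minimize(lambda q:-score(img,R,t,p,RT,[q[0]/1e3,q[1]/1e3,q[2]/100],ref)+.0005*((q[0]-q0[0])**2+(q[1]-q0[1])**2)/4,[q0[0],q0[1],d*100],method='Nelder-Mead')
        if best is None or m.fun<best.fun:best=m
    return best
E
python3 - <<'E'
from pit import *
# base pose check: object model (grey handle bright, head black, 44 wide) vs base image
img=gray(B['w']);inh=(gr[:,2]<.018)&(abs(gr[:,1])<.0145);hd=(gr[:,2]>.018)&(abs(gr[:,1])<.021)
for q in [(-.04,0,.5236),(-.04,.003,.5236),(-.036,0,.5236),(-.044,0,.5236)]:
    Rr,o=pose(B['p'],RT0,*q);v=samp(img,fish(B['R'],B['t'],gr@Rr.T+o));print(q,o.round(4),"handle",v[inh].mean(),v[inh].std(),"head",v[hd].mean(),v[hd].std())
    row=[int(v[(abs(gr[:,0]-x/1e3)<6e-4)&(abs(gr[:,1])<.006)].mean()) for x in range(-5,84,4) if x not in(25,)];print(row)
s=monitor.get_state();print(s['position'],s['ft_force'].round(2),s['torque'].round(3))
c=cams.get_calibration("wrist");w=cams.get_image("wrist");np.savez("p1.npz",w=w,R=c['R'],t=c['t'],p=s['position'],rv=s['tool_rot'])
img=gray(w);RT=Ro.from_rotvec(s['tool_rot']).as_matrix()
q0=(-40,0)
Rr,o=pose(B['p'],RT0,-.04,0,.5236);ref=samp(gray(B['w']),fish(B['R'],B['t'],gr@Rr.T+o))
m=fit(img,c['R'],c['t'],s['position'],RT,ref,q0,[.5,.6,.7,.8,.9]);print(m.x,m.fun)
for d in np.arange(.4,1.05,.05):print(round(d,2),round(score(img,c['R'],c['t'],s['position'],RT,(-.04,0,d),ref),3))
E
```

```text
(-0.04, 0, 0.5236) [ 0.523  -0.1569  0.0808] handle 137.1331747919144 54.80649219490545 head 37.44533221194281 6.594827891224039
[181, 180, 84, 42, 41, 62, 175, 82, 38, 37, 38, 37, 37, 37, 37, 37, 37, 38, 37, 37, 37, 37, 37]
(-0.04, 0.003, 0.5236) [ 0.523  -0.1569  0.0838] handle 138.92746730083235 53.735607817989624 head 38.01303616484441 8.788817438995075
[182, 181, 134, 42, 42, 52, 175, 124, 40, 36, 38, 37, 37, 37, 37, 37, 37, 37, 38, 37, 37, 37, 37]
(-0.036, 0, 0.5236) [ 0.5196 -0.1567  0.0828] handle 142.83234244946493 53.52969727387138 head 38.93776282590412 14.158284431371879
[179, 181, 180, 84, 42, 41, 62, 175, 39, 38, 37, 38, 37, 37, 37, 37, 37, 37, 38, 37, 37, 37, 37]
(-0.044, 0, 0.5236) [ 0.5265 -0.1572  0.0788] handle 119.50178359096314 60.156951351174335 head 37.98822539949538 7.085613372716147
[180, 84, 42, 41, 62, 175, 82, 47, 37, 38, 37, 37, 37, 37, 37, 37, 38, 37, 37, 37, 37, 37, 67]
[ 0.51244446 -0.15578006  0.10479079] [-2.36  0.27  0.93] [0.293 0.396 0.02 ]
[-3.81036599e+01  1.20193174e-03  7.93192793e+01] -0.9519645307421459
0.4 0.121
0.45 0.145
0.5 0.183
0.55 0.236
0.6 0.316
0.65 0.436
0.7 0.6
0.75 0.813
0.8 0.909
0.85 0.907
0.9 0.854
0.95 0.795
1.0 0.723
```

The wrist view fit puts the reader at 45.4° (0.793 rad), gripped at x≈-39 mm. Now firm up the grip and lift.

move_arm(slide=[[0,0,0],[0,0,0],[0,0,0],[0,0,-0.3],[0,0,-1],[-0.2,0,-2],[-0.2,0,-4],[-0.2,0,-7],[-0.2,0,-10],[-0.2,0,-13],[-0.2,0,-15],[-0.2,0,-15],[-0.2,0,-15]], roll=[0,0,0,0,0,0,0,0,0,0,0,0,0], squeeze=40)

```text
time: 13.35
position: [0.5097, -0.1556, 0.2545]
tool_rot: [3.139, -0.126, 0.0]
ft_force: [-0.9, 0.1, -2.9]
grip_width: 0.339
grip_force: 40.0
```

```bash
cat > est.py <<'E'
from pit import *
s=monitor.get_state();c=cams.get_calibration("wrist");w=cams.get_image("wrist")
img=gray(w);RT=Ro.from_rotvec(s['tool_rot']).as_matrix()
Rr,o=pose(B['p'],RT0,-.039,0,.5236);ref=samp(gray(B['w']),fish(B['R'],B['t'],gr@Rr.T+o))
m=fit(img,c['R'],c['t'],s['position'],RT,ref,(-39,0),[.6,.7,.8,.9,1.]);q=m.x;print("gx dz pitch",q.round(2),m.fun.round(3))
Rr,o=pose(s['position'],RT,q[0]/1e3,q[1]/1e3,q[2]/100);spot=o+Rr[:,0]*.155
print("F",s['ft_force'].round(2),"origin",o.round(4),"x",Rr[:,0].round(3),"spot",spot.round(4))
n=np.array([-np.cos(GY),-np.sin(GY),1])/2**.5
W=np.array([.6145,.2258,.0884])
# target: heading GY, same pitch
RTt=Ro.from_euler('z',GY).as_matrix()@np.diag([1,-1,-1]);Rq,oq=pose(np.zeros(3),RTt,q[0]/1e3,q[1]/1e3,q[2]/100)
p=W-oq-Rq[:,0]*.155;print("angle err",np.arccos(-Rq[:,0]@n),"spot-W",spot-W,"target tcp",p)
go(p+[0,0,.03],GY+np.pi/2);go(p,GY+np.pi/2)
E
python3 est.py
```

```text
gx dz pitch [-37.1    0.    79.45] -0.914
F [-0.85  0.08 -2.85] origin [ 0.5356 -0.1577  0.247 ] x [ 0.699 -0.057 -0.713] spot [ 0.6438 -0.1665  0.1365]
angle err 0.009055626686648487 spot-W [ 0.02934539 -0.39229682  0.04807218] target tcp [0.48338689 0.25622279 0.20645593]
t 13.4 slide [ -5.86 -40.84   1.72] roll 0.148 R [[0.997, -0.08, -0.002], [-0.08, -0.997, 0.0], [-0.002, -0.0, -1.0]] j [ 0.71  0.08 -0.49  1.68  0.04  1.39 -1.44] F [ 0.35  0.26 -1.53]
t 13.4 slide [ -5.86 -40.84   4.72] roll 0.148 R [[0.997, -0.08, -0.002], [-0.08, -0.997, 0.0], [-0.002, -0.0, -1.0]] j [ 0.71  0.08 -0.49  1.68  0.04  1.39 -1.44] F [ 0.35  0.26 -1.53]
```

move_arm(slide=[[-1,-3,0],[-2,-7,0.5],[-3,-11,1],[-4,-15,1.2],[-5,-19,1.7],[-5.9,-23,1.7],[-5.9,-27,1.7],[-5.9,-31,1.7],[-5.9,-35,1.7],[-5.9,-38,1.7],[-5.9,-40,1.7],[-5.9,-40.8,1.7],[-5.9,-40.8,3],[-5.9,-40.8,4.2],[-5.9,-40.8,4.7],[-5.9,-40.8,4.7],[-5.9,-40.8,4.7]], roll=[0.05,0.1,0.148,0.148,0.148,0.148,0.148,0.148,0.148,0.148,0.148,0.148,0.148,0.148,0.148,0.148,0.148])

```text
time: 15.1
position: [0.4839, 0.255, 0.2075]
tool_rot: [3.12, -0.36, 0.0]
ft_force: [-0.2, 0.1, -1.5]
grip_width: 0.344
grip_force: 40.0
```

```bash
python3 est.py
```

```text
gx dz pitch [-37.16   0.    77.83] -0.821
F [-0.19  0.07 -1.51] origin [0.5097 0.2489 0.2004] x [ 0.694 -0.162 -0.702] spot [0.6172 0.2238 0.0916]
angle err 0.007114741654943051 spot-W [ 0.00271499 -0.00202052  0.00318374] target tcp [0.48119857 0.25673056 0.20430821]
t 15.15 slide [-0.31 -0.07 -2.65] roll -0.001 R [[0.974, -0.227, 0.001], [-0.227, -0.974, -0.0], [0.001, -0.0, -1.0]] j [ 0.25  0.19 -0.87  1.71  0.15  1.31 -2.45] F [-0.75  0.04 -1.39]
t 15.15 slide [-0.32 -0.07  0.35] roll -0.001 R [[0.974, -0.227, 0.001], [-0.227, -0.974, -0.0], [0.001, -0.0, -1.0]] j [ 0.25  0.19 -0.87  1.71  0.15  1.31 -2.45] F [-0.75  0.04 -1.39]
```

move_arm(slide=[[-0.1,0,0.1],[-0.2,0,0.2],[-0.2,0,0.2],[-0.2,0,0.2],[-0.2,0,0.2],[-0.2,0,0.2],[-0.2,0,0.2],[-0.2,0,0.2],[-0.2,0,0.2],[-0.2,0,0.2],[-0.2,0,0.2],[-0.2,0,0.2],[-0.2,0,0.2],[-0.2,0,0.2],[-0.2,0,0.2],[-0.2,0,0.2],[-0.2,0,0.2],[-0.2,0,0.2],[-0.2,0,0.2],[-0.2,0,0.2]], roll=[0,0,0,0,0,0,0,0,0,0,0,0,0,0,0,0,0,0,0,0])

```text
time: 17.15
position: [0.4818, 0.2563, 0.2055]
tool_rot: [3.121, -0.358, 0.0]
ft_force: [-0.8, 0.1, -2.4]
grip_width: 0.343
grip_force: 40.0
```

```bash
python3 - <<'E'
exec(open('est.py').read())
print("vel",np.abs(s['qd']).max())
# independent window-centre check from wrist image: dark frame of window projected?
pr=fish(c['R'],c['t'],np.array([W,spot]));print(pr)
# is the window centre's display consistent: brightness cross-section in scene/top of gauge unaffected
E
```

```text
gx dz pitch [-37.14  -0.    77.25] -0.809
F [-0.77  0.08 -2.38] origin [0.5077 0.2502 0.1986] x [ 0.698 -0.162 -0.698] spot [0.6158 0.2251 0.0904]
angle err 0.012859964030447774 spot-W [ 0.00131906 -0.00067117  0.0020098 ] target tcp [0.4804587  0.25690223 0.2035087 ]
t 17.2 slide [-0.14 -0.04 -2.8 ] roll -0.0 R [[0.974, -0.226, -0.0], [-0.226, -0.974, -0.0], [0.0, 0.0, -1.0]] j [ 0.25  0.19 -0.88  1.71  0.15  1.31 -2.46] F [ 0.63 -0.3  -1.53]
t 17.2 slide [-0.14 -0.04  0.2 ] roll -0.0 R [[0.974, -0.226, -0.0], [-0.226, -0.974, -0.0], [0.0, 0.0, -1.0]] j [ 0.25  0.19 -0.88  1.71  0.15  1.31 -2.46] F [ 0.63 -0.3  -1.53]
vel 0.0015622592689352262
[[322.3704462   55.91738563]
 [322.85031635  53.5712213 ]]
```

move_arm(slide=[[0,0,0],[0,0,0],[0,0,0],[0,0,0],[0,0,0],[0,0,0],[0,0,-1],[0,0,-3],[0,0,-5],[0,0,-5]], roll=[0,0,0,0,0,0,0,0,0,0])

```text
time: 18.2
position: [0.4833, 0.2575, 0.2589]
tool_rot: [-3.119, 0.357, -0.008]
ft_force: [-0.3, 0.4, -1.7]
grip_width: 0.341
grip_force: 40.0
```

```bash
python3 -c "
from h import *
go([.5118,-.1556,.2545],-.08+np.pi/2)"
```

```text
t 18.2 slide [12.12 39.6   0.37] roll -0.148 R [[0.974, -0.226, 0.005], [-0.226, -0.974, 0.002], [0.005, -0.003, -1.0]] j [ 0.26  0.16 -0.88  1.63  0.12  1.4  -2.43] F [-0.26  0.42 -1.68]
```

move_arm(slide=[[1,3,0.4],[2.1,7,0.4],[3.4,11,0.4],[4.6,15,0.4],[5.8,19,0.4],[7,23,0.4],[8.3,27,0.4],[9.5,31,0.4],[10.7,35,0.4],[11.6,38,0.4],[12.1,39.6,0.4],[12.1,39.6,0.4],[12.1,39.6,0.4],[12.1,39.6,0.4]], roll=[-0.05,-0.1,-0.148,-0.148,-0.148,-0.148,-0.148,-0.148,-0.148,-0.148,-0.148,-0.148,-0.148,-0.148])

```text
time: 19.6
position: [0.5104, -0.1541, 0.2516]
tool_rot: [-3.139, 0.12, -0.0]
ft_force: [-0.3, 0.9, -1.7]
grip_width: 0.346
grip_force: 40.0
```

```bash
python3 est.py | head -2; python3 -c "
from h import *
go([.5124,-.1556,.112],-.08+np.pi/2)"
```

```text
gx dz pitch [-37.37   0.    80.4 ] -0.909
F [-0.29  0.89 -1.69] origin [ 0.5362 -0.1561  0.2437] x [ 0.692 -0.052 -0.72 ] spot [ 0.6435 -0.1643  0.1321]
t 19.65 slide [ 0.21  0.11 13.97] roll 0.003 R [[0.997, -0.077, 0.0], [-0.077, -0.997, 0.0], [0.0, -0.0, -1.0]] j [ 0.75  0.09 -0.54  1.68  0.05  1.39 -1.44] F [ 0.15  0.62 -0.68]
```

move_arm(slide=[[0.1,0.1,4],[0.1,0.1,8],[0.1,0.1,10.5],[0.1,0.15,12],[0.1,0.15,13],[0.1,0.15,14],[0.1,0.15,14]], roll=[0.003,0.003,0.003,0.003,0.003,0.003,0.003])

```text
time: 20.35
position: [0.5108, -0.1582, 0.1111]
tool_rot: [-3.139, 0.13, 0.001]
ft_force: [0.1, -0.6, -1.8]
grip_width: 0.34
grip_force: 40.0
```

move_arm(slide=[[0,0,0.2],[0,0,0.4],[0,0,0.6],[0,0,0.6]], roll=[0,0,0,0])

```text
time: 20.75
position: [0.5113, -0.1583, 0.1058]
tool_rot: [3.139, -0.13, 0.001]
ft_force: [0.2, 1.4, -1.8]
grip_width: 0.342
grip_force: 40.0
```

move_arm(slide=[[0,-0.1,0.1],[0,-0.2,0.2],[0,-0.2,0.3],[0,-0.2,0.3]], roll=[0,0,0,0])

```text
time: 21.15
position: [0.5116, -0.1575, 0.1041]
tool_rot: [3.137, -0.132, 0.002]
ft_force: [-3.6, -0.3, 6.7]
grip_width: 0.341
grip_force: 40.0
```

move_arm(slide=[[0,0,0],[0,0,0],[0,0,0]], roll=[0,0,0], squeeze=5)

```text
time: 21.45
position: [0.5103, -0.157, 0.1026]
tool_rot: [3.138, -0.131, -0.002]
ft_force: [-5.2, -0.9, 4.5]
grip_width: 0.345
grip_force: 5.0
```

```bash
python3 est.py | head -2; python3 -c "
from h import *
go([.4885,-.1545,.0818],-.08+np.pi/2)"
```

```text
gx dz pitch [-36.47  -0.    76.4 ] -0.943
F [-5.24 -0.89  4.45] origin [ 0.5366 -0.1592  0.0963] x [ 0.719 -0.061 -0.693] spot [ 0.6479 -0.1687 -0.0111]
t 21.5 slide [-2.19 -0.07  2.08] roll -0.004 R [[0.996, -0.084, -0.002], [-0.084, -0.996, -0.001], [-0.001, 0.001, -1.0]] j [ 0.73  0.21 -0.53  1.87  0.12  1.1  -1.5 ] F [-5.66 -0.58  4.64]
```

move_arm(slide=[[-0.15,0,0.2],[-0.35,-0.05,0.4],[-0.55,-0.05,0.6],[-0.75,-0.05,0.8],[-1.0,-0.05,1.0],[-1.2,-0.05,1.2],[-1.4,-0.05,1.4],[-1.6,-0.05,1.6],[-1.8,-0.05,1.8],[-2.0,-0.05,1.95],[-2.1,-0.05,2.1],[-2.1,-0.05,2.1],[-2.1,-0.05,2.1]], roll=[0,0,0,0,0,0,0,0,0,0,0,0,0])

```text
time: 22.8
position: [0.4913, -0.154, 0.0826]
tool_rot: [3.139, -0.13, 0.003]
ft_force: [1.0, 1.3, 6.1]
grip_width: 0.34
grip_force: 5.0
```

```bash
sed -i 's/\[.6,.7,.8,.9,1.\]/[.5,.6,.7,.8,.9,1.]/' est.py; python3 est.py | head -2
```

```text
gx dz pitch [-34.73   0.    52.64] -0.97
F [1.02 1.28 6.13] origin [ 0.5212 -0.1565  0.0842] x [ 0.863 -0.072 -0.501] spot [ 0.655  -0.1676  0.0066]
```

move_arm(slide=[[0,0,0],[0,0,0],[0,0,0],[0,0,0],[0,0,0],[0,0,0],[0,0,0],[0,0,0]], roll=[0,0,0,0,0,0,0,0], gripper=8.7)

```text
time: 23.65
position: [0.4902, -0.1542, 0.0815]
tool_rot: [3.139, -0.131, -0.0]
ft_force: [-0.3, 0.1, -0.5]
grip_width: 0.959
grip_force: 0.0
```

move_arm(slide=[[0,0,-1],[0,0,-3],[0,0,-6],[0,0,-10],[0,0,-12],[0,0,-12],[0,0,-12],[0,0,-12]], roll=[0,0,0,0,0,0,0,0])

```text
time: 24.45
position: [0.4894, -0.154, 0.2006]
tool_rot: [-3.138, 0.131, 0.003]
ft_force: [-0.0, 0.2, -0.5]
grip_width: 1.001
grip_force: 0.0
```

```bash
python3 - <<'E'
from h import *
import cv2
d=np.load("pics/raw5.npz");s=monitor.get_state();print(s['position'],s['ft_force'].round(2),s['grip_width'])
n=cams.get_image("scene");
def sh(a,b,v,u):  # subpixel shift between old and new patches
    f=lambda i:cv2.cvtColor(np.ascontiguousarray(i[v,u]),cv2.COLOR_RGB2GRAY).astype(np.float32)
    M=np.eye(2,3,dtype=np.float32);cc,M=cv2.findTransformECC(f(a),f(b),M,cv2.MOTION_EUCLIDEAN);return round(cc,3),M.round(3).tolist()
print("reader",sh(d['s'],n,slice(205,245),slice(352,425)));print("gauge pin/jaw",sh(d['s'],n,slice(305,350),slice(205,255)))
e=np.abs(d['s'].astype(int)-n).max(2);print("absdiff pin/jaw",e[305:350,205:255].mean(),"reader",e[205:245,352:425].mean())
E
```

```text
[ 0.48942092 -0.15401243  0.20056047] [-0.01  0.23 -0.48] 1.0014807963283607
reader (0.979, [[1.0, -0.009999999776482582, 0.4790000021457672], [0.009999999776482582, 1.0, -0.07400000095367432]])
gauge pin/jaw (0.999, [[1.0, 0.0010000000474974513, -0.008999999612569809], [-0.0010000000474974513, 1.0, 0.020999999716877937]])
absdiff pin/jaw 3.037777777777778 reader 4.646917808219178
```

The reader is back within about a pixel of where it lay, and the jaw and pin haven't moved. Handing in.

```bash
python3 -c "
from bench import workorder
print(workorder.close_job())"
```

```text
the job is handed in; nothing more can be done
None
```

I handed the job in at about 24.5 s without seeing a verdict: by my own readings the pin stayed nipped at about 6 N, the reader was held on the window for over 2 s, and it's back in its holster, released.

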